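# Lay the salt carton down and stow it in its lane

## Task

Push the standing blue salt carton over towards the open lane so that it lies on its plain back with the metal pouring spout facing up, then slide it top end first along the counter into the lane until it rests snugly against the orange sprung pad, and leave it there straight and pressed lightly by the pad. The carton dents easily: only push it gently (never with more than about 20 N), do not pinch it or lift it off the counter, and leave everything else on the counter as it is.

Things in the scene. Friction and masses are not known exactly. Their poses are not given: they have to be found in the camera images.
- salt: Blue salt carton, 55 (x) x 90 (y) x 140 (z) mm, 0.37 to 0.63 kg, standing at the start. Origin: centre of its underside; +z to its top end. Its -x face bears the small metal spout (near the top) and a white panel; its +x face is the plain brown back, roughly towards the lane at the start. Pushed near the top it tips, pushed low it slides.
- salt_mid (a point): Centre of the salt carton (70 mm from either end), axes as the carton's; 70 mm above the counter when it stands, 27.5 mm when it lies on its back. Lying, it drags on the counter with a few newtons, differently each time.
- lane: Fixed aluminium lane: two rails 30 mm high along its x, 102 mm apart inside, no floor (the carton slides on the counter), closed at the rear. Origin on the counter, mid-mouth; +x points into the lane, y across. Rails run from x = 0 to 190 mm; flared ends reach out to x = -31 mm, about 135 mm apart.
- stop: Stop at the lane's rear, same origin and axes as the lane: grey mount, rods, black carriage and orange pad (76 mm wide, 5 to 41 mm high). The carriage is clamped in a new place each time, not reported: the free pad's face is at x = 120 to 180 mm. The pad gives 5 mm at 1 N/mm, then is solid; let go, it pushes the carton back only until the counter's drag holds it, still touching.
- sugar: Bystander: red carton standing on the right, 55 x 90 x 140 mm, no spout. Origin at the centre of its underside.
- salt_shaker: Bystander: white shaker, 42 mm across, 73 mm high, on the left. Origin at the centre of its underside.
- pepper_shaker: Bystander: wooden shaker, 42 mm across, 73 mm high, on the left. Origin at the centre of its underside.
- mug: Bystander: white mug, 80 mm across, 92 mm high, left of the robot. Origin at the centre of its underside.
- coffee_jar: Bystander: amber jar, 72 mm across, 120 mm high, on the right. Origin at the centre of its underside.
- pen: Bystander: blue pen, 135 mm long, lying on the notepad. Origin at the centre of its underside.
Not all that is in view belongs to the job. What is shaped like the salt but turquoise or yellow is not meant.

How it is judged:
On the way:
1. the carton lies on its plain back, spout up, still in front of the pad (angle between salt's own x axis and vertical above 3 rad and height (world z) of salt_mid below 0.034 m and contact force between salt and stop below 0.05 N), for 0.2 s.
At the end, for the whole second after the job is handed in: The carton lies flat on its plain back (spout up, within 8 degrees), inside the lane (centre within 10 mm of the lane's middle line, straight within 4.5 degrees), at rest, touching the pad with at least 0.4 N of the spring's push (angle between salt's own x axis and vertical above 3 rad and height (world z) of salt_mid below 0.034 m and angle between the z axis of salt and the x axis of lane, either way round below 0.08 rad and y of salt_mid in the frame of lane between -0.01 and 0.01 m and x of salt_mid in the frame of lane above 0.045 m and contact force between salt and stop above 0.4 N and linear speed of salt below 0.01 m/s).
It fails at once if the robot pushes or pinches the carton with more than 22 N (contact force between any of the fingers, the arm and salt above 22 N).
It fails at once if the carton is jammed against the pad or its mount with more than 20 N (contact force between salt and stop above 20 N).
It fails at once if the carton is lifted off the counter (height (world z) of salt_mid above 0.095 m).
It fails at once if another thing on the counter is moved by more than 20 mm (distance of any of sugar, salt_shaker, pepper_shaker, mug, coffee_jar, pen from where it was at the start of the episode above 0.02 m).
It also fails if it takes over 72 s, if anything falls off the work surface, if the arm or the gripper's body presses on something with over 40 N, if the wrist force passes 120 N, or if a joint passes its speed limit or range.

## Robot

A 6-joint arm with a two-finger parallel gripper is mounted at the origin on the work surface. World frame = base frame: x ahead of the robot, y to its left, z up, the work surface at z = 0. Lengths are in m, angles in rad, forces in N, time in s.
With the tool pointing down it reaches from about 0.35 to 0.775 m from the base axis. Payload 7.3 kg.
Tool frame: the origin (TCP) lies midway between the tips of the shut fingers; the grasp point (between the pads) lies 19 mm behind it (robot.grip_depth is the z of the grasp point in the tool frame, in m); z points along the fingers, y is the line along which they close (so a half turn about z gives the same grasp; the last joint's range is limited). The gripper opens to 92 mm and grips with 3 to 60 N. Pads are 19 mm wide; open, the fingers measure 130 mm over their backs; the gripper's body (75 mm by 190 mm) begins 47 mm behind the grasp point.
Start: joints at [-1.4, 0.342, 1.524, -0, 1.275, -0.146], TCP at [0.164, -0.499, 0.227] pointing down, gripper open.
Joint ranges: [-2.53, 2.53], [-0.77, 2.02], [0.04, 2.7], [-1, 4.14], [0.28, 2.66], [-3.11, 3.11]. Speed limits (rad/s): [2.57, 2.57, 3.14, 3.14, 3.14, 3.14].

## Interface

Orientations are given as [roll, pitch, yaw] about the fixed x, y, z axes, in that order (R = Rz(yaw) Ry(pitch) Rx(roll)).
In Python, from cell import robot, viewer gives the robot as it stands.
- The arm moves only by the tool step_arm, never from a script. Its argument "increments" is a list of rows, each an object with "delta_pos": the shift along the tool's x, y, z in cm, a list of three; "dr": the turn, a rotation vector about the tool's x, y, z in degrees, a list of three; "fingers": the closure, from -1 (fully open) to 1 (shut), so that 0 is half open. In form: [{"delta_pos": [tx, ty, tz], "dr": [wx, wy, wz], "fingers": fingers}, ...]. A call has exactly 5 rows; each row is the pose to reach, as a shift and turn from the pose commanded when the call began, along the tool's axes at that moment; what a row does not reach only later rows make up. A row lasts 1/8 s, in which the tool goes at most 62.5 mm and 10.7 degrees, less where a joint would pass 70% of its speed; a pose out of reach is approached as far as the arm can. A call with a gripper value outside its range is refused whole. The fingers move at their own pace and stop on an object; "newtons" is the grip in N (left out, the last holds). Time passes only in rows, so rows that repeat a pose let the fingers close, or fill a call up. It gives the time, the measured TCP pose, the force, the opening and the grip force at its end, in the units of the state.
- robot.observe(): the state, without advancing time (a new reading comes with each control period).
- viewer.read_camera(name): name is "side" or "top"; returns the picture (384x512x3 uint8, red, green, blue); there is no depth.
- viewer.camera_params(name): a dict with "K" (3x3 intrinsics, pixels), "T" (4x4, takes a point from camera to world coordinates). Camera axes: x right, y down, z forward; pixel columns grow to the right and rows downward; lengths in m; the calibration is good to about 2 mm. A picture is of the moment at which its call begins. camera_params takes no time and is no camera call.
- robot.hand_in(): hands the job in; it is judged then, once.
The state is a dict: "time": time; "qpos": joint angles; "qvel": joint speeds; "joint_efforts": joint torques, N m; "tool_pos": TCP position; "tool_rot": TCP orientation; "contact_force": force on the tool from outside, world axes, zero at the start; "torque": the same for the moment, N m; "opening": finger opening in m; "grip_force": force on a finger pad.
Only numpy, scipy, OpenCV 4.12 (cv2) and the standard library are available. Lean on these libraries where they do the work, as an engineer would, in place of code of your own. Each camera call takes 0.05 s, during which the arm holds its last target. There are 200 camera calls.

## Working session

There is one attempt and no reset: what is moved stays moved. The work goes in short steps, Python scripts to look and compute and a tool call to move; the robot and the scene stay as the last step left them, time stands still between calls to the robot, and variables do not carry over. Pictures are saved under pics/ and viewed, at most 10 in all, crops included, and the job is handed in when it is done.

Besides the shell and the picture viewer there is one more tool, called after "Call:" as a command line: name --argument value ..., lists and objects as JSON in quotes. step_arm: Moves the arm, as the interface text tells. Its arguments: {"type":"object","properties":{"increments":{"type":"array"},"newtons":{"type":"number"}},"required":["increments"]}

```bash
ls; mkdir -p pics
python3 - <<'E'
from cell import robot, viewer
import cv2,numpy as np
np.set_printoptions(precision=4,suppress=True)
for n in("top","side"):
    cv2.imwrite(f"pics/{n}0.png",cv2.resize(viewer.read_camera(n)[:,:,::-1],(800,600),interpolation=cv2.INTER_CUBIC))
    p=viewer.camera_params(n);print(n,p["K"],p["T"])
s=robot.observe();print(s)
E
```

```text
pics
top [[416.9513   0.     255.5884]
 [  0.     416.9513 194.95  ]
 [  0.       0.       1.    ]] [[ 0.0034 -0.989   0.148   0.3614]
 [-1.     -0.0028  0.0041 -0.0367]
 [-0.0036 -0.148  -0.989   1.2708]
 [ 0.      0.      0.      1.    ]]
side [[464.0734   0.     258.4333]
 [  0.     464.0734 187.6769]
 [  0.       0.       1.    ]] [[ 0.9888 -0.0764  0.1284  0.3812]
 [-0.1487 -0.5876  0.7954 -1.1284]
 [ 0.0147 -0.8055 -0.5923  0.908 ]
 [ 0.      0.      0.      1.    ]]
{'time': 0.1, 'qpos': array([-1.4   ,  0.3426,  1.5249, -0.    ,  1.2754, -0.146 ]), 'qvel': array([-0.0005, -0.0006, -0.0025, -0.0003,  0.0021,  0.0009]), 'joint_efforts': array([  0.0018, -43.2004, -24.4694,   0.0719,   0.0527,  -0.0001]), 'tool_pos': array([ 0.1635, -0.4985,  0.2261]), 'tool_rot': array([-3.1402, -0.0002,  0.3167]), 'contact_force': array([-0.1764,  0.6733, -0.1533]), 'torque': array([-0.0335, -0.0273,  0.0295]), 'grip_force': 0.0, 'opening': 0.09164448946824261}
```

View pics/top0.png

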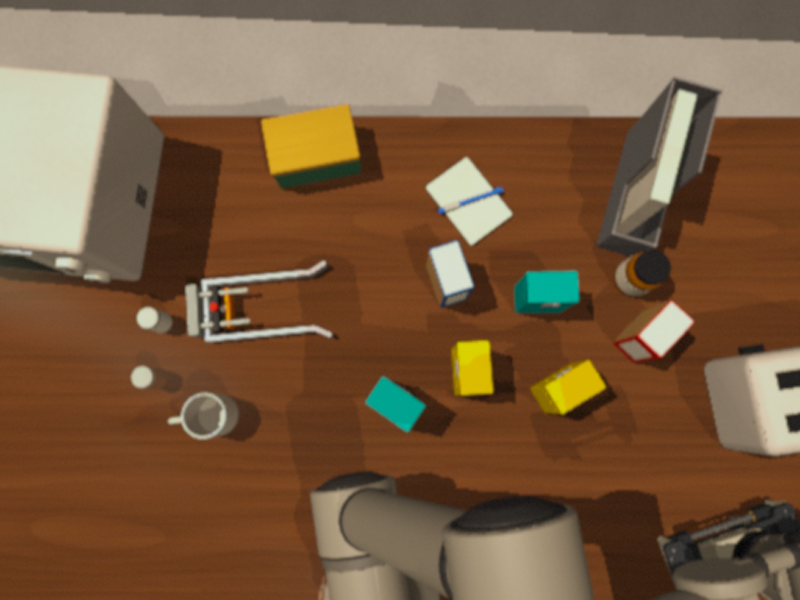

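View pics/side0.png

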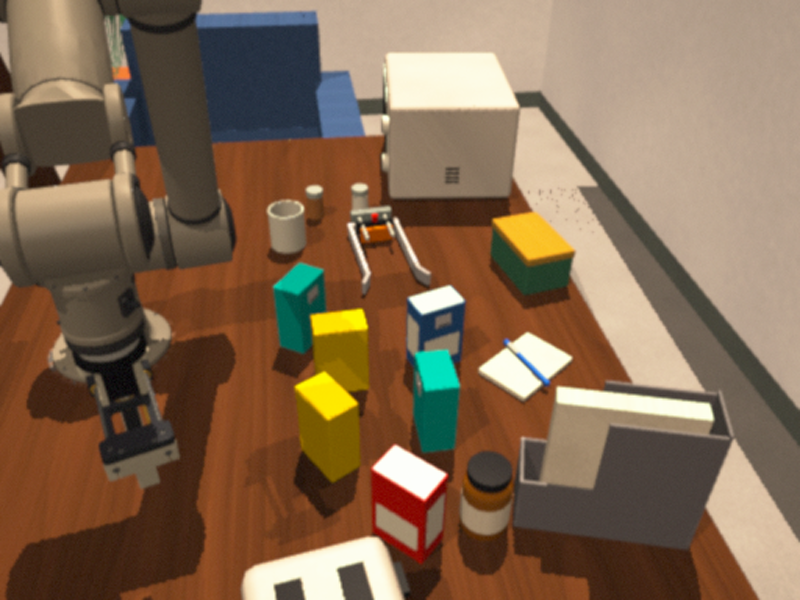

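The top view shows the salt (white top near (450,270)), with the spout side facing right. The lane is at (190–330, 265–340), opening to the right, with the orange pad at (229,305). I'll zoom in on both.

```bash
cat > h.py <<'E'
import numpy as np, cv2
from cell import robot, viewer
np.set_printoptions(precision=4,suppress=True)
def px2w(n,uv,z):
    p=viewer.camera_params(n);K,T=p["K"],p["T"]
    uv=np.atleast_2d(np.array(uv,float))
    d=np.c_[uv,np.ones(len(uv))]@np.linalg.inv(K).T@T[:3,:3].T
    return T[:3,3]+d*((z-T[2,3])/d[:,2])[:,None]
def w2px(n,P):
    p=viewer.camera_params(n);K,T=p["K"],p["T"]
    c=(np.atleast_2d(P)-T[:3,3])@T[:3,:3]@K.T
    return c[:,:2]/c[:,2:]
def crop(n,x0,y0,w,h,s,f,im=None):
    im=viewer.read_camera(n) if im is None else im
    c=cv2.resize(im[y0:y0+h,x0:x0+w,::-1],None,fx=s,fy=s,interpolation=cv2.INTER_CUBIC)
    for k in range(0,w,10): cv2.putText(c,str(x0+k),(k*s,8),0,.3,(0,255,0),1); cv2.line(c,(k*s,10),(k*s,14),(0,255,0),1)
    for k in range(10,h,10): cv2.putText(c,str(y0+k),(0,k*s+3),0,.3,(0,255,0),1)
    cv2.imwrite(f,c)
E
python3 - <<'E'
from h import *
crop("top",115,145,200,85,4,"pics/c1.png")
E
```

```text
(no output)
```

View pics/c1.png

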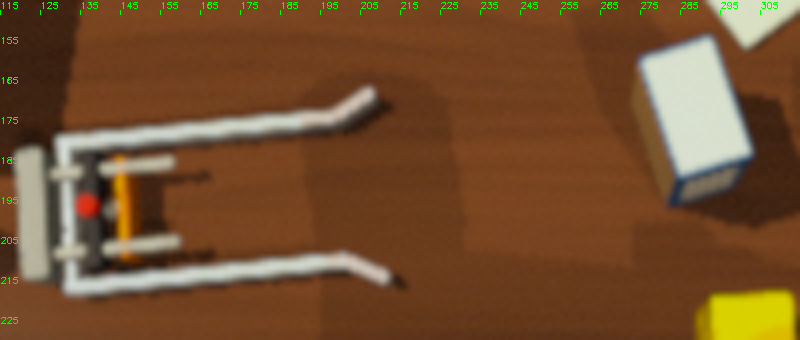

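Run:
```python
from h import *
f=lambda l:[(115+x/4-.4,145+y/4-.4) for x,y in l]
S=px2w("top",f([(638,60),(713,36),(752,155),(676,180)]),.14)
print(S,S.mean(0),[np.linalg.norm(S[i]-S[i-1]) for i in range(4)])
e=S[3]-S[0]+S[2]-S[1]; print("edge dir deg",np.degrees(np.arctan2(e[1],e[0])))
e=S[0]-S[1]+S[3]-S[2]; print("short dir(+x carton) deg",np.degrees(np.arctan2(e[1],e[0])))
L=px2w("top",f([(65,140),(335,117),(75,290),(345,260),(373,95),(387,277)]),.03);print(L)
for a,b in((0,1),(2,3)):
    d=L[a]-L[b];print(np.degrees(np.arctan2(d[1],d[0])),np.linalg.norm(d))
print("mouth mid",(L[1]+L[3])/2,"gap",np.linalg.norm(L[1]-L[3]))
print("pad",px2w("top",f([(130,160),(133,258)]),.041))
# others
g=lambda l:[(x*.64,y*.64) for x,y in l]
print("turq",px2w("top",g([(522,270),(578,270),(578,302),(515,302)]),.14))
print("yel",px2w("top",g([(455,343),(490,341),(493,388),(453,392)]),.14))
print("turq2",px2w("top",g([(385,378),(425,403),(408,430),(367,402)]),.14))
print("pad z1",px2w("top",g([(425,188),(466,158),(511,212),(472,243)]),0))
```

```text
[[ 0.6301 -0.0831  0.14  ]
 [ 0.6473 -0.1353  0.14  ]
 [ 0.5633 -0.1613  0.14  ]
 [ 0.5457 -0.1089  0.14  ]] [ 0.5966 -0.1222  0.14  ] [np.float64(0.08819879420010668), np.float64(0.054992602769253295), np.float64(0.08792232457467623), np.float64(0.05527202648399366)]
edge dir deg -162.88443984671343
short dir(+x carton) deg 108.40327506634357
[[0.593  0.3464 0.03  ]
 [0.6113 0.1423 0.03  ]
 [0.4791 0.3335 0.03  ]
 [0.5023 0.1322 0.03  ]
 [0.6285 0.1138 0.03  ]
 [0.4896 0.1005 0.03  ]]
95.12060237167067 0.20497174752250336
96.5600569692237 0.20264118193300462
mouth mid [0.5568 0.1372 0.03  ] gap 0.10952313594039602
pad [[0.5759 0.2936 0.041 ]
 [0.5021 0.2882 0.041 ]]
turq [[ 0.5931 -0.2487  0.14  ]
 [ 0.5934 -0.3476  0.14  ]
 [ 0.5362 -0.3454  0.14  ]
 [ 0.5359 -0.235   0.14  ]]
yel [[ 0.4634 -0.1291  0.14  ]
 [ 0.4671 -0.19    0.14  ]
 [ 0.386  -0.1937  0.14  ]
 [ 0.3789 -0.1248  0.14  ]]
turq2 [[ 0.4025 -0.0077  0.14  ]
 [ 0.3601 -0.0766  0.14  ]
 [ 0.3144 -0.0475  0.14  ]
 [ 0.3614  0.0229  0.14  ]]
pad z1 [[ 0.7907 -0.0826  0.    ]
 [ 0.8545 -0.1664  0.    ]
 [ 0.7408 -0.2557  0.    ]
 [ 0.6766 -0.1763  0.    ]]
```

```bash
cat >> h.py <<'E'
from scipy.spatial.transform import Rotation as Ro
def to(p,yawdeg):
    s=robot.observe();R=Ro.from_euler("xyz",s["tool_rot"])
    d=R.inv().apply(np.array(p)-s["tool_pos"])*100
    r=np.degrees((R.inv()*Ro.from_euler("xyz",[180,0,yawdeg],degrees=True)).as_rotvec())
    print("delta_cm",d,"dr",r,"t",s["time"],"F",s["contact_force"])
E
python3 - <<'E'
from h import *
to([.614,-.178,.227],107.7)
E
```

```text
delta_cm [ 52.793  -16.4289  -0.0501] dr [ -0.042   -0.0566 -89.5488] t 0.15 F [ 0.2195 -0.371  -0.1712]
```

Call:
step_arm --increments '[{"delta_pos": [5.3,-1.6,0],"dr": [0,0,-9],"fingers": 0},{"delta_pos": [10.6,-3.3,0],"dr": [0,0,-18],"fingers": 0},{"delta_pos": [15.9,-4.9,0],"dr": [0,0,-27],"fingers": 0},{"delta_pos": [21.1,-6.6,0],"dr": [0,0,-36],"fingers": 0},{"delta_pos": [26.4,-8.2,0],"dr": [0,0,-45],"fingers": 0}]'

```text
time: 0.78
tool_pos: [0.3901, -0.3374, 0.2266]
tool_rot: [-3.141, 0.0, 1.107]
contact_force: [-0.3, -1.0, 0.5]
opening: 0.0482
grip_force: 0.0
```

Run:
```python
from h import *
to([.614,-.178,.227],107.7)
```

```text
delta_cm [24.2738 12.9013 -0.0428] dr [ -0.0101  -0.003  -44.2613] t 0.775 F [-0.2959 -1.0454  0.5114]
```

Call:
step_arm --increments '[{"delta_pos": [4.8,2.6,0],"dr": [0,0,-9],"fingers": 0},{"delta_pos": [9.7,5.2,0],"dr": [0,0,-18],"fingers": 0},{"delta_pos": [14.6,7.7,0],"dr": [0,0,-27],"fingers": 0},{"delta_pos": [19.4,10.3,0],"dr": [0,0,-36],"fingers": 0},{"delta_pos": [24.3,12.9,0],"dr": [0,0,-44.3],"fingers": 0}]'

```text
time: 1.4
tool_pos: [0.6149, -0.179, 0.2264]
tool_rot: [-3.141, -0.0, 1.88]
contact_force: [1.0, -1.1, 0.7]
opening: 0.0459
grip_force: 0.0
```

Run:
```python
from h import *
to([.614,-.178,.115],107.7)
crop("side",180,120,190,190,4,"pics/c2.png")
c=cv2.imread("pics/c2.png");cv2.imwrite("pics/c2.png",c[:600])
```

```text
delta_cm [ 0.1188 -0.0548 11.1387] dr [-0.0286 -0.0057  0.0331] t 1.4 F [ 0.9626 -1.1349  0.7038]
```

View pics/c2.png

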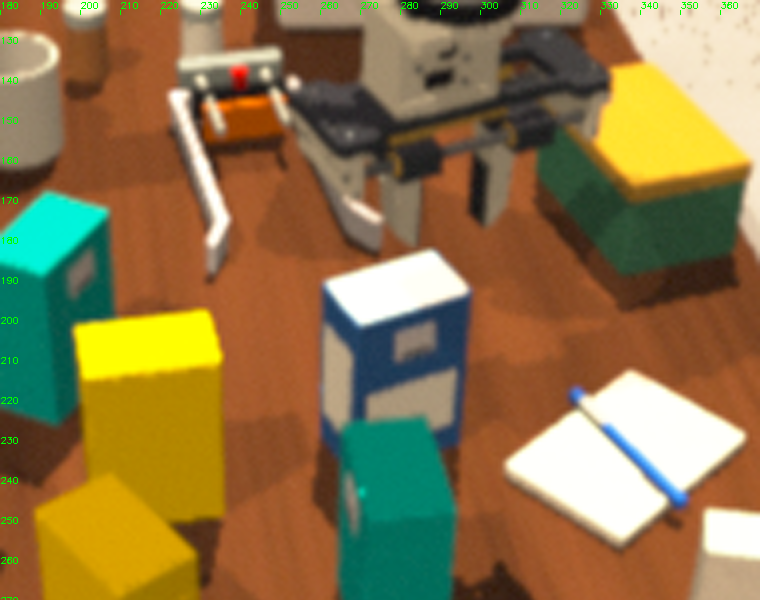

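The side view shows the spout face towards the camera (spout at about (283,205)) and the gripper above and behind it. I'll check the top corners against the top-view estimate, then go down.

Run:
```python
from h import *
S=px2w("side",[(261,191),(288,182.5),(297.5,192.5),(270,201)],.14);print(S,S.mean(0))
print(w2px("side",[.6149,-.179,.2264]))
```

```text
[[ 0.5524 -0.1134  0.14  ]
 [ 0.6347 -0.0834  0.14  ]
 [ 0.6513 -0.1332  0.14  ]
 [ 0.5695 -0.161   0.14  ]] [ 0.602  -0.1227  0.14  ]
[[289.6371 177.2852]]
```

Call:
step_arm --increments '[{"delta_pos": [0,0,2.5],"dr": [0,0,0],"fingers": -0.2},{"delta_pos": [0,0,5],"dr": [0,0,0],"fingers": -0.2},{"delta_pos": [0,0,7],"dr": [0,0,0],"fingers": -0.2},{"delta_pos": [0,0,7],"dr": [0,0,0],"fingers": -0.2},{"delta_pos": [0,0,7],"dr": [0,0,0],"fingers": -0.2}]'

```text
time: 2.08
tool_pos: [0.6141, -0.1804, 0.1575]
tool_rot: [3.141, 0.001, 1.875]
contact_force: [0.6, 0.1, -1.0]
opening: 0.0552
grip_force: 0.0
```

Call:
step_arm --increments '[{"delta_pos": [0,0,2],"dr": [0,0,0],"fingers": -0.2},{"delta_pos": [0,0,4],"dr": [0,0,0],"fingers": -0.2},{"delta_pos": [0.5,0,4],"dr": [0,0,0],"fingers": -0.2},{"delta_pos": [1,0,4],"dr": [0,0,0],"fingers": -0.2},{"delta_pos": [1.3,0,4],"dr": [0,0,0],"fingers": -0.2}]'

```text
time: 2.7
tool_pos: [0.6104, -0.1675, 0.1181]
tool_rot: [3.14, 0.001, 1.876]
contact_force: [-0.4, 0.7, 1.1]
opening: 0.0552
grip_force: 0.0
```

Call:
step_arm --increments '[{"delta_pos": [0.5,0,0],"dr": [0,0,0],"fingers": -0.2},{"delta_pos": [1,0,0],"dr": [0,0,0],"fingers": -0.2},{"delta_pos": [1.5,0,0],"dr": [0,0,0],"fingers": -0.2},{"delta_pos": [2,0,0],"dr": [0,0,0],"fingers": -0.2},{"delta_pos": [2.5,0,0],"dr": [0,0,0],"fingers": -0.2}]'

```text
time: 3.32
tool_pos: [0.6023, -0.1436, 0.1167]
tool_rot: [3.142, 0.0, 1.875]
contact_force: [0.3, -0.6, 0.9]
opening: 0.0552
grip_force: 0.6
```

Call:
step_arm --increments '[{"delta_pos": [0.6,0,0],"dr": [0,0,0],"fingers": -0.2},{"delta_pos": [1.2,0,0],"dr": [0,0,0],"fingers": -0.2},{"delta_pos": [1.8,0,0],"dr": [0,0,0],"fingers": -0.2},{"delta_pos": [2.4,0,0],"dr": [0,0,0],"fingers": -0.2},{"delta_pos": [3,0,0],"dr": [0,0,0],"fingers": -0.2}]'

```text
time: 3.95
tool_pos: [0.5931, -0.1148, 0.1166]
tool_rot: [-3.141, -0.0, 1.875]
contact_force: [-0.4, 0.6, -0.1]
opening: 0.0552
grip_force: 0.0
```

Run:
```python
from h import *
to([.614,-.178,.115],107.7)
crop("side",180,120,190,150,4,"pics/c3.png")
```

```text
delta_cm [-6.6578  0.0982  0.1564] dr [-0.0169 -0.0158 -0.2476] t 3.95 F [-0.3949  0.5954 -0.1051]
```

View pics/c3.png

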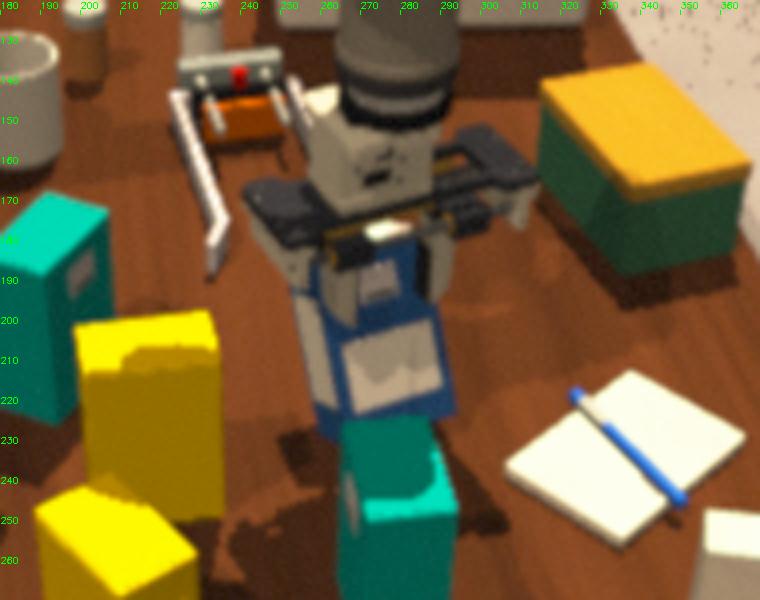

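The carton is tipping squarely, leaning about 20° away. I'll push on past the balance point.

Call:
step_arm --increments '[{"delta_pos": [0.6,0,0],"dr": [0,0,0],"fingers": -0.2},{"delta_pos": [1.2,0,0],"dr": [0,0,0],"fingers": -0.2},{"delta_pos": [1.8,0,0],"dr": [0,0,0],"fingers": -0.2},{"delta_pos": [1.8,0,0],"dr": [0,0,0],"fingers": -0.2},{"delta_pos": [1.8,0,0],"dr": [0,0,0],"fingers": -0.2}]'

```text
time: 4.62
tool_pos: [0.588, -0.0982, 0.1168]
tool_rot: [3.141, 0.0, 1.875]
contact_force: [0.2, 0.7, -0.5]
opening: 0.0557
grip_force: 0.0
```

Call:
step_arm --increments '[{"delta_pos": [-2,0,0],"dr": [0,0,0],"fingers": -0.2},{"delta_pos": [-4,0,-1],"dr": [0,0,0],"fingers": -0.2},{"delta_pos": [-7,0,-4],"dr": [0,0,0],"fingers": -0.2},{"delta_pos": [-11,0,-8],"dr": [0,0,0],"fingers": -0.2},{"delta_pos": [-14,0,-9],"dr": [0,0,0],"fingers": -0.2}]'

```text
time: 5.25
tool_pos: [0.6313, -0.2355, 0.2102]
tool_rot: [3.137, 0.005, 1.874]
contact_force: [0.4, 0.4, 0.1]
opening: 0.0551
grip_force: 0.0
```

Run:
```python
from h import *
cv2.imwrite("pics/s4.png",viewer.read_camera("side")[:,:,::-1])
crop("top",115,120,195,140,4,"pics/c4.png")
print(robot.observe()["tool_pos"])
```

```text
[ 0.6307 -0.2368  0.2081]
```

View pics/c4.png

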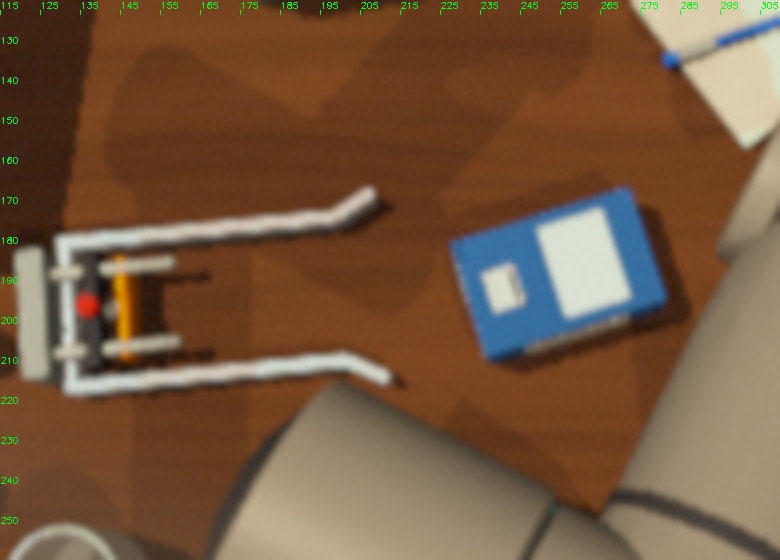

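The carton lies on its back with the spout up, top end towards the lane. Next is its pose in the lane frame.

Run:
```python
from h import *
f=lambda l:[(115+x/4-.4,120+y/4-.4) for x,y in l]
S=px2w("top",f([(450,240),(627,188),(666,298),(488,358)]),.055)
print(S,S.mean(0),[np.linalg.norm(S[i]-S[i-1]) for i in range(4)])
e=S[0]-S[1]+S[3]-S[2]; print("long dir deg",np.degrees(np.arctan2(e[1],e[0])))
e=S[0]-S[3]+S[1]-S[2]; print("short dir deg",np.degrees(np.arctan2(e[1],e[0])))
# lane: rail centrelines in top
L=px2w("top",f([(70,244),(330,217),(80,386),(345,360)]),.03);print(L)
a=np.arctan2(*( (L[0]-L[1]+L[2]-L[3])[[1,0]]));print("lane deg",np.degrees(a))
ax=np.array([np.cos(a),np.sin(a)]);ay=np.array([-ax[1],ax[0]])
m=(L[1]+L[3])[:2]/2
for q in S[:,:2].tolist()+[S.mean(0)[:2]]: print("lane xy",(q-m)@ax,(q-m)@ay)
print("rails y",[(l[:2]-m)@ay for l in L])
P=px2w("top",f([(132,256),(134,358)]),.041);print("pad",[((p[:2]-m)@ax,(p[:2]-m)@ay) for p in P], "m",m)
```

```text
[[ 0.5892  0.053   0.055 ]
 [ 0.6289 -0.0783  0.055 ]
 [ 0.5461 -0.1069  0.055 ]
 [ 0.5012  0.0239  0.055 ]] [ 0.5664 -0.0271  0.055 ] [np.float64(0.0926079655589307), np.float64(0.13717489179232867), np.float64(0.08755394763744771), np.float64(0.13827956781769232)]
long dir deg 107.89328486725616
short dir deg 18.658968847658148
[[0.59   0.3425 0.03  ]
 [0.6113 0.1461 0.03  ]
 [0.4821 0.3299 0.03  ]
 [0.5023 0.1322 0.03  ]]
lane deg 96.0096373332327
lane xy -0.08909477555712994 -0.02315455486360279
lane xy -0.2238287416522518 -0.048917111384950314
lane xy -0.24357319954181583 0.03638148256329815
lane xy -0.1088019537934131 0.06733225307505454
lane xy -0.16632466763615267 0.007910517347449872
rails y [np.float64(-0.05428069048404082), np.float64(-0.05495069493804582), np.float64(0.0542806904840408), np.float64(0.054950694938045816)]
pad [(np.float64(0.14989507922287576), np.float64(-0.038037177100416715)), (np.float64(0.1532702399847204), np.float64(0.038917033377165386))] m [0.5568 0.1391]
```

Run:
```python
from h import *
to([.597,-.121,.022],107.7)
```

```text
delta_cm [12.1355  0.1612 18.5618] dr [ 0.1358  0.2324 -0.4794] t 5.35 F [-0.3383  0.0738 -0.2966]
```

Call:
step_arm --increments '[{"delta_pos": [4,0,0],"dr": [0,0,0],"fingers": -0.2},{"delta_pos": [8,0.1,0],"dr": [0,0,0],"fingers": -0.2},{"delta_pos": [11.5,0.2,1],"dr": [0,0,-0.4],"fingers": -0.2},{"delta_pos": [12.1,0.2,4],"dr": [0,0,-0.4],"fingers": -0.2},{"delta_pos": [12.1,0.2,8],"dr": [0,0,-0.4],"fingers": -0.2}]'

```text
time: 5.98
tool_pos: [0.5958, -0.1151, 0.1265]
tool_rot: [3.14, 0.001, 1.884]
contact_force: [-0.5, -0.7, -0.2]
opening: 0.0554
grip_force: 0.0
```

Call:
step_arm --increments '[{"delta_pos": [0,0,3],"dr": [0,0,0],"fingers": -0.2},{"delta_pos": [0,0,6],"dr": [0,0,0],"fingers": -0.2},{"delta_pos": [0,0,9],"dr": [0,0,0],"fingers": -0.2},{"delta_pos": [0,0,10.5],"dr": [0,0,0],"fingers": -0.2},{"delta_pos": [0,0,10.5],"dr": [0,0,0],"fingers": -0.2}]'

```text
time: 6.6
tool_pos: [0.5948, -0.1156, 0.0207]
tool_rot: [-3.14, -0.001, 1.882]
contact_force: [-0.6, -0.3, -0.0]
opening: 0.0552
grip_force: 0.0
```

Run:
```python
from h import *
to([.588,-.0937,.022],107.7)
```

```text
delta_cm [ 2.2976  0.0224 -0.1286] dr [-0.1123 -0.0754  0.1404] t 6.6 F [-0.5726 -0.2578 -0.0205]
```

Call:
step_arm --increments '[{"delta_pos": [0.7,0,0],"dr": [0,0,0],"fingers": -0.2},{"delta_pos": [1.4,0,0],"dr": [0,0,0],"fingers": -0.2},{"delta_pos": [2.2,0.01,0],"dr": [0,0,1.2],"fingers": -0.2},{"delta_pos": [3.0,0.03,0],"dr": [0,0,2.4],"fingers": -0.2},{"delta_pos": [3.8,0.08,0],"dr": [0,0,3.6],"fingers": -0.2}]'

```text
time: 7.22
tool_pos: [0.5854, -0.0797, 0.023]
tool_rot: [3.14, 0.003, 1.818]
contact_force: [0.4, -4.9, 3.2]
opening: 0.055
grip_force: 2.8
```

Call:
step_arm --increments '[{"delta_pos": [0.8,0.01,0],"dr": [0,0,1.2],"fingers": -0.2},{"delta_pos": [1.6,0.03,0],"dr": [0,0,2.4],"fingers": -0.2},{"delta_pos": [2.4,0.08,0],"dr": [0,0,3.6],"fingers": -0.2},{"delta_pos": [3.2,0.13,0],"dr": [0,0,4.8],"fingers": -0.2},{"delta_pos": [4.0,0.2,0],"dr": [0,0,6],"fingers": -0.2}]'

```text
time: 7.85
tool_pos: [0.5774, -0.0404, 0.0229]
tool_rot: [3.14, 0.002, 1.714]
contact_force: [-0.4, -5.8, 5.9]
opening: 0.0554
grip_force: 3.1
```

Call:
step_arm --increments '[{"delta_pos": [0.5,0.01,0],"dr": [0,0,1.2],"fingers": -0.2},{"delta_pos": [1.0,0.02,0],"dr": [0,0,2.0],"fingers": -0.2},{"delta_pos": [1.0,0.02,0],"dr": [0,0,2.0],"fingers": -0.2},{"delta_pos": [1.0,0.02,0],"dr": [0,0,2.0],"fingers": -0.2},{"delta_pos": [1.0,0.02,0],"dr": [0,0,2.0],"fingers": -0.2}]'

```text
time: 8.48
tool_pos: [0.5754, -0.0298, 0.0216]
tool_rot: [-3.141, -0.0, 1.68]
contact_force: [0.3, -0.6, 0.3]
opening: 0.0549
grip_force: 0.3
```

Run:
```python
from h import *
crop("top",115,130,195,130,4,"pics/c5.png")
s=robot.observe();print(s["tool_pos"],np.degrees(s["tool_rot"]))
```

```text
[ 0.5753 -0.0298  0.0215] [-179.9745   -0.023    96.2477]
```

View pics/c5.png

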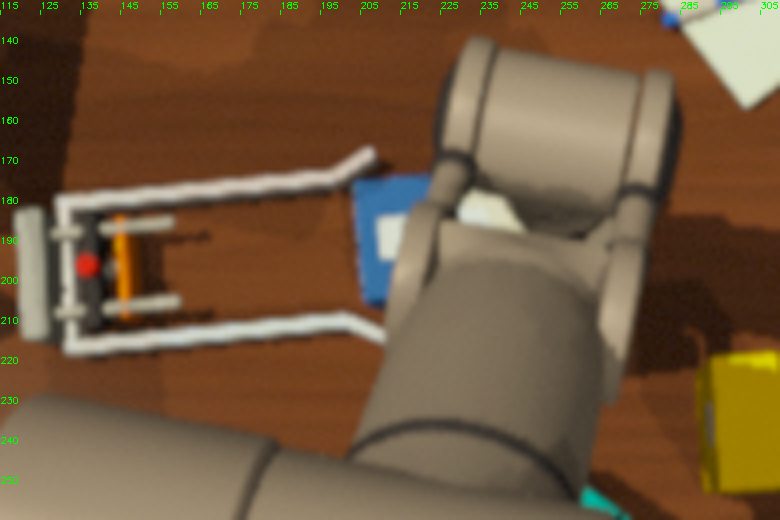

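The carton's leading edge runs from about (203,176) to (207,206), just inside the flares. I'll check its lateral offset and angle.

```bash
cat >> h.py <<'E'
A=np.radians(96.0);AX=np.array([np.cos(A),np.sin(A)]);AY=np.array([-AX[1],AX[0]]);M=np.array([.5568,.1385])
def lane(P): d=np.atleast_2d(P)[:,:2]-M; return np.c_[d@AX,d@AY]
E
python3 - <<'E'
from h import *
f=lambda l:[(115+x/4-.4,130+y/4-.4) for x,y in l]
S=px2w("top",f([(353,183),(368,305),(430,175)]),.055);print(lane(S))
e=S[0]-S[1];print(np.linalg.norm(e),np.degrees(np.arctan2(e[1],e[0])))
e=S[0]-S[2];print(np.degrees(np.arctan2(e[1],e[0])))
L=px2w("top",f([(70,204),(330,177),(80,346),(345,321)]),.03);print("rails",lane(L))
print("tcp",lane(robot.observe()["tool_pos"]))
E
```

```text
[[-0.0179 -0.0434]
 [-0.0214  0.0487]
 [-0.0754 -0.0436]]
0.0921516845544803 8.138272500215562
96.2033406233228
rails [[ 0.1994 -0.0543]
 [ 0.0018 -0.055 ]
 [ 0.1982  0.0542]
 [-0.0005  0.0556]]
tcp [[-0.1693 -0.0008]]
```

Call:
step_arm --increments '[{"delta_pos": [0.8,0,0],"dr": [0,0,0],"fingers": -0.2},{"delta_pos": [1.6,0,0],"dr": [0,0,0.2],"fingers": -0.2},{"delta_pos": [2.4,0,0],"dr": [0,0,0.2],"fingers": -0.2},{"delta_pos": [3.2,0,0],"dr": [0,0,0.2],"fingers": -0.2},{"delta_pos": [4.0,0,0],"dr": [0,0,0.2],"fingers": -0.2}]'

```text
time: 9.15
tool_pos: [0.5709, 0.0105, 0.0215]
tool_rot: [-3.141, -0.0, 1.677]
contact_force: [-0.1, -2.3, -2.1]
opening: 0.055
grip_force: 1.2
```

Call:
step_arm --increments '[{"delta_pos": [0.8,0,0],"dr": [0,0,0],"fingers": -0.2},{"delta_pos": [1.6,0,0],"dr": [0,0,0],"fingers": -0.2},{"delta_pos": [2.4,0,0],"dr": [0,0,0],"fingers": -0.2},{"delta_pos": [3.2,0,0],"dr": [0,0,0],"fingers": -0.2},{"delta_pos": [4.0,0,0],"dr": [0,0,0],"fingers": -0.2}]'

```text
time: 9.78
tool_pos: [0.5669, 0.05, 0.0217]
tool_rot: [-3.142, 0.0, 1.676]
contact_force: [-0.6, -2.4, -2.2]
opening: 0.055
grip_force: 1.2
```

Call:
step_arm --increments '[{"delta_pos": [0.8,0,0],"dr": [0,0,0],"fingers": -0.2},{"delta_pos": [1.6,0,0],"dr": [0,0,0],"fingers": -0.2},{"delta_pos": [2.4,0,0],"dr": [0,0,0],"fingers": -0.2},{"delta_pos": [3.2,0,0],"dr": [0,0,0],"fingers": -0.2},{"delta_pos": [4.0,0,0],"dr": [0,0,0],"fingers": -0.2}]'

```text
time: 10.4
tool_pos: [0.5627, 0.0898, 0.0217]
tool_rot: [-3.142, 0.0, 1.676]
contact_force: [-0.0, -2.4, -2.0]
opening: 0.0549
grip_force: 1.2
```

Run:
```python
from h import *
cv2.imwrite("pics/s6.png",viewer.read_camera("side")[:,:,::-1])
crop("top",115,130,195,130,4,"pics/c6.png")
s=robot.observe();print(lane(s["tool_pos"]),s["tool_pos"],np.degrees(s["tool_rot"]),s["contact_force"])
```

```text
[[-0.0485 -0.0008]] [0.5626 0.0904 0.0218] [179.9909  -0.0268  96.0938] [ 0.126  -0.1693 -0.2469]
```

View pics/c6.png

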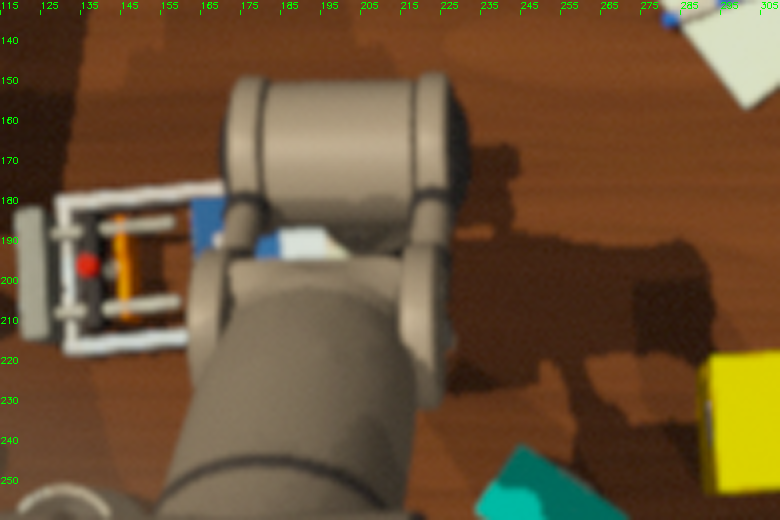

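Call:
step_arm --increments '[{"delta_pos": [0.4,0,0],"dr": [0,0,0],"fingers": -0.2},{"delta_pos": [0.8,0,0],"dr": [0,0,0],"fingers": -0.2},{"delta_pos": [1.2,0,0],"dr": [0,0,0],"fingers": -0.2},{"delta_pos": [1.6,0,0],"dr": [0,0,0],"fingers": -0.2},{"delta_pos": [2.0,0,0],"dr": [0,0,0],"fingers": -0.2}]'

```text
time: 11.12
tool_pos: [0.5608, 0.1092, 0.0219]
tool_rot: [3.141, 0.0, 1.676]
contact_force: [0.9, -4.1, 1.8]
opening: 0.055
grip_force: 2.1
```

Call:
step_arm --increments '[{"delta_pos": [0.3,0,0],"dr": [0,0,0],"fingers": -0.2},{"delta_pos": [0.6,0,0],"dr": [0,0,0],"fingers": -0.2},{"delta_pos": [0.9,0,0],"dr": [0,0,0],"fingers": -0.2},{"delta_pos": [1.2,0,0],"dr": [0,0,0],"fingers": -0.2},{"delta_pos": [1.5,0,0],"dr": [0,0,0],"fingers": -0.2}]'

```text
time: 11.75
tool_pos: [0.5592, 0.1241, 0.0218]
tool_rot: [3.141, 0.0, 1.676]
contact_force: [0.6, -5.1, 3.4]
opening: 0.0551
grip_force: 2.5
```

Call:
step_arm --increments '[{"delta_pos": [0.1,0,0],"dr": [0,0,0],"fingers": -0.2},{"delta_pos": [0.2,0,0],"dr": [0,0,0],"fingers": -0.2},{"delta_pos": [0.3,0,0],"dr": [0,0,0],"fingers": -0.2},{"delta_pos": [0.4,0,0],"dr": [0,0,0],"fingers": -0.2},{"delta_pos": [0.5,0,0],"dr": [0,0,0],"fingers": -0.2}]'

```text
time: 12.38
tool_pos: [0.5587, 0.1289, 0.0218]
tool_rot: [3.141, 0.0, 1.676]
contact_force: [0.4, -5.0, 3.7]
opening: 0.0554
grip_force: 2.6
```

Call:
step_arm --increments '[{"delta_pos": [0.1,0,0],"dr": [0,0,0],"fingers": -0.2},{"delta_pos": [0.2,0,0],"dr": [0,0,0],"fingers": -0.2},{"delta_pos": [0.3,0,0],"dr": [0,0,0],"fingers": -0.2},{"delta_pos": [0.4,0,0],"dr": [0,0,0],"fingers": -0.2},{"delta_pos": [0.5,0,0],"dr": [0,0,0],"fingers": -0.2}]'

```text
time: 13.0
tool_pos: [0.5581, 0.1339, 0.0218]
tool_rot: [3.141, 0.0, 1.676]
contact_force: [0.6, -5.7, 2.8]
opening: 0.0554
grip_force: 2.6
```

Call:
step_arm --increments '[{"delta_pos": [0.1,0,0],"dr": [0,0,0],"fingers": -0.2},{"delta_pos": [0.2,0,0],"dr": [0,0,0],"fingers": -0.2},{"delta_pos": [0.3,0,0],"dr": [0,0,0],"fingers": -0.2},{"delta_pos": [0.3,0,0],"dr": [0,0,0],"fingers": -0.2},{"delta_pos": [0.3,0,0],"dr": [0,0,0],"fingers": -0.2}]'

```text
time: 13.62
tool_pos: [0.5578, 0.137, 0.0218]
tool_rot: [3.141, 0.0, 1.676]
contact_force: [0.8, -5.1, 3.0]
opening: 0.0551
grip_force: 2.3
```

Call:
step_arm --increments '[{"delta_pos": [0.1,0,0],"dr": [0,0,0],"fingers": -0.2},{"delta_pos": [0.2,0,0],"dr": [0,0,0],"fingers": -0.2},{"delta_pos": [0.3,0,0],"dr": [0,0,0],"fingers": -0.2},{"delta_pos": [0.3,0,0],"dr": [0,0,0],"fingers": -0.2},{"delta_pos": [0.3,0,0],"dr": [0,0,0],"fingers": -0.2}]'

```text
time: 14.25
tool_pos: [0.5575, 0.1399, 0.0218]
tool_rot: [3.141, 0.0, 1.676]
contact_force: [0.5, -5.0, 3.5]
opening: 0.0551
grip_force: 2.5
```

Run:
```python
from h import *
a=viewer.read_camera("top")[160:240,115:205,::-1];b=viewer.read_camera("side")[130:210,200:310,::-1]
r=lambda i:cv2.resize(i,None,fx=4,fy=4,interpolation=cv2.INTER_CUBIC)
cv2.imwrite("pics/c7.png",np.hstack([r(a),r(b)]))
s=robot.observe();print(lane(s["tool_pos"]),s["contact_force"])
```

```text
[[ 0.0013 -0.0008]] [ 0.3964 -4.6019  3.7578]
```

View pics/c7.png

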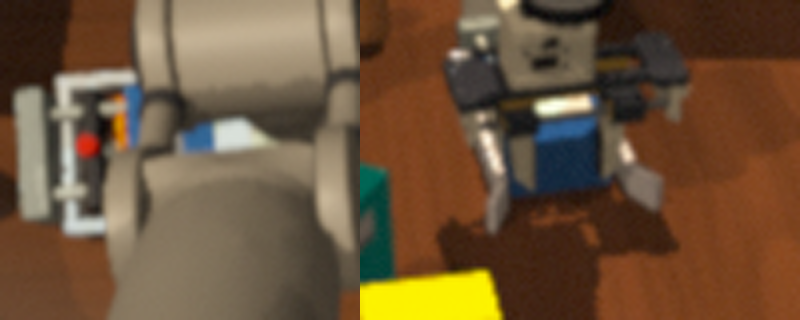

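Call:
step_arm --increments '[{"delta_pos": [0.1,0,0],"dr": [0,0,0],"fingers": -0.2},{"delta_pos": [0.2,0,0],"dr": [0,0,0],"fingers": -0.2},{"delta_pos": [0.2,0,0],"dr": [0,0,0],"fingers": -0.2},{"delta_pos": [0.2,0,0],"dr": [0,0,0],"fingers": -0.2},{"delta_pos": [0.2,0,0],"dr": [0,0,0],"fingers": -0.2}]'

```text
time: 14.98
tool_pos: [0.5573, 0.1418, 0.0218]
tool_rot: [3.141, 0.0, 1.676]
contact_force: [0.5, -4.4, 3.5]
opening: 0.0552
grip_force: 2.5
```

Call:
step_arm --increments '[{"delta_pos": [0.1,0,0],"dr": [0,0,0],"fingers": -0.2},{"delta_pos": [0.2,0,0],"dr": [0,0,0],"fingers": -0.2},{"delta_pos": [0.2,0,0],"dr": [0,0,0],"fingers": -0.2},{"delta_pos": [0.2,0,0],"dr": [0,0,0],"fingers": -0.2},{"delta_pos": [0.2,0,0],"dr": [0,0,0],"fingers": -0.2}]'

```text
time: 15.6
tool_pos: [0.5571, 0.1438, 0.0218]
tool_rot: [3.141, 0.0, 1.676]
contact_force: [0.6, -4.9, 4.9]
opening: 0.0555
grip_force: 2.6
```

Call:
step_arm --increments '[{"delta_pos": [0.1,0,0],"dr": [0,0,0],"fingers": -0.2},{"delta_pos": [0.2,0,0],"dr": [0,0,0],"fingers": -0.2},{"delta_pos": [0.2,0,0],"dr": [0,0,0],"fingers": -0.2},{"delta_pos": [0.2,0,0],"dr": [0,0,0],"fingers": -0.2},{"delta_pos": [0.2,0,0],"dr": [0,0,0],"fingers": -0.2}]'

```text
time: 16.23
tool_pos: [0.5569, 0.1455, 0.0218]
tool_rot: [3.141, 0.001, 1.676]
contact_force: [0.3, -6.9, 5.1]
opening: 0.0553
grip_force: 3.4
```

Call:
step_arm --increments '[{"delta_pos": [0.1,0,0],"dr": [0,0,0],"fingers": -0.2},{"delta_pos": [0.2,0,0],"dr": [0,0,0],"fingers": -0.2},{"delta_pos": [0.2,0,0],"dr": [0,0,0],"fingers": -0.2},{"delta_pos": [0.2,0,0],"dr": [0,0,0],"fingers": -0.2},{"delta_pos": [0.2,0,0],"dr": [0,0,0],"fingers": -0.2}]'

```text
time: 16.85
tool_pos: [0.5567, 0.1471, 0.0218]
tool_rot: [3.141, 0.001, 1.676]
contact_force: [-0.0, -8.2, 4.3]
opening: 0.0551
grip_force: 4.3
```

Force rises about 1 N per mm now, so the pad is roughly 3 mm compressed. I'll back off slowly and look.

Call:
step_arm --increments '[{"delta_pos": [-0.1,0,0],"dr": [0,0,0],"fingers": -0.2},{"delta_pos": [-0.2,0,0],"dr": [0,0,0],"fingers": -0.2},{"delta_pos": [-0.4,0,0],"dr": [0,0,0],"fingers": -0.2},{"delta_pos": [-0.9,0,0],"dr": [0,0,0],"fingers": -0.2},{"delta_pos": [-2.5,0,0],"dr": [0,0,0],"fingers": -0.2}]'

```text
time: 17.48
tool_pos: [0.559, 0.123, 0.0216]
tool_rot: [-3.141, -0.0, 1.678]
contact_force: [0.0, -0.0, -0.4]
opening: 0.055
grip_force: 0.0
```

Call:
step_arm --increments '[{"delta_pos": [-3,0,0],"dr": [0,0,0],"fingers": -0.2},{"delta_pos": [-6,0,-1],"dr": [0,0,0],"fingers": -0.2},{"delta_pos": [-9,0,-5],"dr": [0,0,0],"fingers": -0.2},{"delta_pos": [-12,0,-10],"dr": [0,0,0],"fingers": -0.2},{"delta_pos": [-15,0,-15],"dr": [0,0,0],"fingers": -0.2}]'

```text
time: 18.1
tool_pos: [0.5746, -0.0282, 0.1731]
tool_rot: [-3.141, 0.0, 1.676]
contact_force: [0.9, 0.1, 0.5]
opening: 0.0548
grip_force: 0.0
```

Call:
step_arm --increments '[{"delta_pos": [-3,0,0],"dr": [0,0,0],"fingers": -0.2},{"delta_pos": [-6,0,0],"dr": [0,0,0],"fingers": -0.2},{"delta_pos": [-8,0,0],"dr": [0,0,0],"fingers": -0.2},{"delta_pos": [-8,0,0],"dr": [0,0,0],"fingers": -0.2},{"delta_pos": [-8,0,0],"dr": [0,0,0],"fingers": -0.2}]'

```text
time: 18.73
tool_pos: [0.5831, -0.105, 0.1714]
tool_rot: [-3.141, -0.001, 1.677]
contact_force: [0.6, 0.0, -1.1]
opening: 0.0551
grip_force: 0.0
```

Run:
```python
from h import *
crop("top",115,150,115,80,6,"pics/c8.png")
s=robot.observe();print(lane(s["tool_pos"]),s["contact_force"])
```

```text
[[-0.2446 -0.0009]] [ 0.3857  0.959  -0.5239]
```

View pics/c8.png

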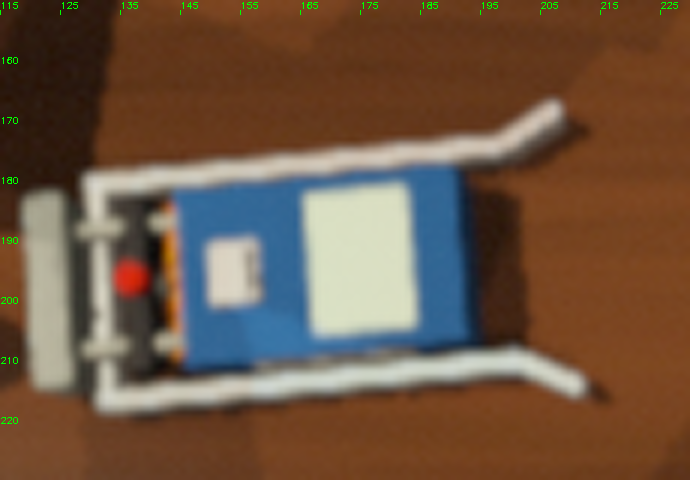

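The carton lies spout up between the rails, its top edge at the orange pad (crop x ≈ 175). I'll put numbers on it.

Run:
```python
from h import *
f=lambda l:[(115+x/6-.4,150+y/6-.4) for x,y in l]
S=px2w("top",f([(172,188),(458,166),(472,342),(187,370)]),.055);l=lane(S);print(l,l.mean(0))
e=S[0]-S[1]+S[3]-S[2];print("long deg",np.degrees(np.arctan2(e[1],e[0])))
L=px2w("top",f([(95,183),(490,147),(110,404),(515,357)]),.03);print("rails",lane(L))
```

```text
[[ 0.1594 -0.0446]
 [ 0.0177 -0.0412]
 [ 0.0178  0.047 ]
 [ 0.1576  0.0465]] [0.0881 0.0019]
long deg 95.22948505840857
rails [[ 0.2043 -0.0564]
 [ 0.0044 -0.0545]
 [ 0.2033  0.0562]
 [ 0.0005  0.0532]]
```

```bash
python3 -c "
from cell import robot
print(robot.hand_in())"
```

```text
the job is handed in; nothing more can be done
None
```

I handed the job in with the salt carton lying spout up in the lane against the orange pad, about 2 mm off the middle line and within 1° of straight. The push force stayed near 8 N at the highest reading, and I didn't touch anything else. The hand-in returned no verdict, and I estimated the spring's push from the force rise before release instead of measuring it afterwards.

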